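# Comb the bamboo sticks into a row under the hook rail

### The job

Take the wooden comb from its leaning stand and use it as a rake to comb the four scattered bamboo sticks up against the basin's low kerb, under the hook rail, so that they lie flat, parallel to the kerb and packed side by side against it, near the middle of its length. Move the sticks only with the comb, never with the gripper, and leave the hanging mug, the soap dish and the bucket lid as they are. Then set the comb back in its stand as it was and let go.

Things in the scene. Friction and masses are not known exactly. Their poses are not given: they have to be found in the camera images.
- kerb: Low straight cement kerb of the wash basin, fixed: 460 mm long, 50 mm thick, 45 mm high. Origin: middle of its length, at the foot of the face that looks at the sticks, on the cement. x runs along the kerb; y points through the kerb to the basin, so the sticks' side is negative y; z up. Two posts near its ends (x = +-215 mm) carry the hook rail out over the sticks' side.
- rail_mid (a point): Middle of the underside of the hook rail, a white plastic bar 450 mm long, 18 mm deep, 22 mm high, level, parallel to the kerb's face and 72 to 90 mm in front of it, 135 to 157 mm above the cement. Hooks at kerb x = -165, -125 and +155 mm reach out to 106 mm from the face and down to 119 mm. An upright gripper over the row would strike the bar.
- comb: Dark wooden pick comb, the rake, about 80 g. Origin: middle of the tooth tips; z from the tips up the handle, x across the width, y through the thickness. Nine teeth 6 mm thick, out to x = +-59.5 mm, z 0 to 42; solid head 120 mm wide, 13 mm thick, z 42 to 68; handle 26 mm wide (x), 13 mm thick (y), z 68 to 181. Starts seated in the stand, its z axis 35 degrees from vertical.
- stand: Grey plastic comb stand, fixed, 150 x 110 mm, 80 mm high. Origin on the cement, z up. Its back plate leans 35 degrees from vertical to the stand's -y and bears the comb's underside up to comb z = 85; a foot strip with an 11 mm lip and two 32 mm cheeks holds the teeth, 4 mm clear each side. Comb x lies along stand x. Move the comb in and out along its own axis; 50 mm clears the stand.
- stand_seat (a point): Where the comb's origin (middle of the tooth tips) rests when it is seated in the stand: 14 mm above the cement. The comb may lie up to 6 mm off it.
- mug_middle (a point): Middle of the steel mug (75 mm across, 80 mm long) that hangs by its handle from the rail's hook near the kerb's positive x end, at kerb x = 155 mm, about 64 mm above the cement, its axis level along kerb y, its lowest part about 27 mm above the cement. It swings freely.
- soap_dish: White ceramic soap dish with soap, 130 x 90 x 30 mm, loose. Origin: centre of its underside.
- bucket_lid: Round blue plastic bucket lid with a bail grip, 224 mm across, 35 mm high over the grip, loose, lying on the cement. Origin: centre of its underside.
- stick1: Straight split-bamboo stick, 130 mm long, square section 14 x 14 mm, about 20 g, loose, lying flat on the cement. Origin: its centre (7 mm above the cement). x runs along its length. All four sticks are alike; they slide rather than roll.
- stick2: Straight split-bamboo stick, 130 mm long, square section 14 x 14 mm, about 20 g, loose, lying flat on the cement. Origin: its centre (7 mm above the cement). x runs along its length. All four sticks are alike; they slide rather than roll.
- stick3: Straight split-bamboo stick, 130 mm long, square section 14 x 14 mm, about 20 g, loose, lying flat on the cement. Origin: its centre (7 mm above the cement). x runs along its length. All four sticks are alike; they slide rather than roll.
- stick4: Straight split-bamboo stick, 130 mm long, square section 14 x 14 mm, about 20 g, loose, lying flat on the cement. Origin: its centre (7 mm above the cement). x runs along its length. All four sticks are alike; they slide rather than roll.
Not all that is in view belongs to the job. Of the things like the comb, leave any that is yellow; of the rest the smaller one is meant.

How it is judged:
By the outcome, as a careful person would: the job done as asked, in the order asked, and still so for the second after the job is handed in, with the robot touching nothing.
It also fails if it takes over 61 s, if anything falls off the work surface, if the arm or the gripper's body presses on something with over 40 N, if the wrist force passes 120 N, or if a joint passes its speed limit or range.

### The arm

A 7-joint arm with a two-finger parallel gripper is mounted at the origin on the work surface. World frame = base frame: x ahead of the robot, y to its left, z up, the work surface at z = 0. Lengths are in m, angles in rad, forces in N, time in s.
With the tool pointing down it reaches from about 0.4 to 0.9 m from the base axis. Payload 5.5 kg.
Tool frame: the origin (TCP) lies on the front face of the gripper's body, between the roots of the fingers; the fingertips stand 66 mm ahead of it and the grasp point (between the pads) lies 47 mm ahead of it; z points along the fingers, y is the line along which they close (so a half turn about z gives the same grasp; the last joint's range is limited). The gripper opens to 92 mm and grips with 3 to 60 N. Pads are 19 mm wide; open, the fingers measure 130 mm over their backs; the gripper's body (75 mm by 190 mm) begins 47 mm behind the grasp point.
Start: joints at [1.492, 0.501, -0.427, 1.55, 0.221, 1.138, -0.21], TCP at [0.218, -0.612, 0.292] pointing down, gripper open.
Joint ranges: [-2.88, 2.88], [-0.31, 2.03], [-1.54, 1.56], [0.2, 2.42], [-1.41, 4.55], [0.19, 2.02], [-2.57, 2.57]. Speed limits (rad/s): [2.57, 2.57, 3.14, 3.14, 3.14, 3.14, 3.14].

### API

Orientations are given as a unit quaternion [w, x, y, z].
In Python, from cell import robot, cams, hand_in gives the robot as it stands.
- The arm moves only by the shell command python3 -m pendant 'ROWS' [FORCE]. ROWS is JSON, one flat list of numbers, 7 for each row, row after row: the opening, from 0 (shut) to 1 (fully open), then the shift along the tool's x, y, z normalised to -1 to 1, where 1 is 2 cm, then the turn, a rotation vector about the tool's x, y, z normalised to -1 to 1, where 1 is 0.12 rad. A call has exactly 8 rows; each row shifts and turns the commanded pose from where the row before left it, along the tool's axes as they then stand; what a row does not reach is not made up. A row lasts 1/10 s, in which the tool goes at most 50 mm and 8.59 degrees, less where a joint would pass 70% of its speed; a pose out of reach is approached as far as the arm can. A call with a number of a shift or a turn outside -1 to 1 is refused whole. A call with a gripper value outside its range is refused whole. The fingers move at their own pace and stop on an object; FORCE is the grip in N (left out, the last holds). Time passes only in rows, so rows that do not move let the fingers close, or fill a call up. It gives the time, the measured TCP pose, the force, the opening and the grip force at its end, in the units of the state.
- robot.get_obs(): the state, without advancing time (a new reading comes with each control period).
- cams.snapshot(name): name is "side" or "top" or "wrist"; returns a dict with "img" (384x512x3 uint8, red, green, blue), "depth" (384x512 float32, m along the optical axis (not along the pixel's ray), 0 where there is no reading), "fx", "fy", "cx", "cy" (pixels), "rvec" (rotation vector, rad) and "tvec" (3), from world to camera coordinates, as OpenCV has them; the wrist camera has in their place "mount" (4x4, takes a point from camera to tool coordinates, whose origin is the TCP and whose axes are the flange's). Camera axes: x right, y down, z forward; pixel columns grow to the right and rows downward; lengths in m; the calibration is good to about 2 mm. A picture is of the moment at which its call begins: read the wrist's pose just before it.
- hand_in(): hands the job in; it is judged then, once.
The state is a dict: "time_s": time; "qpos": joint angles; "qvel": joint speeds; "effort": joint torques, N m; "tcp_pos": TCP position; "orientation": TCP orientation; "ft_force": force on the tool from outside, world axes, zero at the start; "wrist_torque": the same for the moment, N m; "grip_width": finger opening in m; "grasp_force": force on a finger pad.
Only numpy, scipy, OpenCV 4.12 (cv2) and the standard library are available. Lean on these libraries where they do the work, as an engineer would, in place of code of your own. Each camera call takes 0.05 s, during which the arm holds its last target. There are 200 camera calls.

## Working session

There is one attempt and no reset: what is moved stays moved. The work goes in short steps, Python scripts to look and compute and a shell command to move; the robot and the scene stay as the last step left them, time stands still between calls to the robot, and variables do not carry over. Pictures are saved under pics/ and viewed, at most 10 in all, crops included, and the job is handed in when it is done.

```bash
ls; mkdir -p pics; python3 - <<'E'
from cell import robot,cams
import cv2,numpy as np,pickle
o=robot.get_obs();print(o)
for n in("top","side"):
    s=cams.snapshot(n);pickle.dump(s,open(n+".pkl","wb"));cv2.imwrite(f"pics/{n}0.png",s["img"][:,:,::-1])
    R=cv2.Rodrigues(np.array(s["rvec"]))[0];print(n,s["fx"],s["cx"],-R.T@np.ravel(s["tvec"]),R[2])
E
```

```text
pics
{'time_s': 0.0, 'qpos': array([ 1.49220342,  0.50186407, -0.42677637,  1.55147949,  0.22083003,
        1.13831144, -0.21027202]), 'qvel': array([-0.00028555, -0.00080612, -0.00052013, -0.00109967, -0.0002727 ,
       -0.0003854 ,  0.00011374]), 'effort': array([-1.52990251e-04, -5.66586649e+01, -5.81631169e+00, -2.79105842e+01,
       -6.87848381e-02,  3.07774020e-02,  2.38483262e-04]), 'tcp_pos': array([ 0.21760521, -0.6118643 ,  0.2911545 ]), 'orientation': array([-9.87517561e-04,  9.85424704e-01,  1.70109240e-01, -1.54673307e-04]), 'ft_force': array([-0.04935276, -0.15006279, -0.77243472]), 'wrist_torque': array([-0.01037923,  0.01814331, -0.01018297]), 'grasp_force': 0.0, 'grip_width': 0.0916217272275954}
top 351.7285928817433 253.34381698517348 [ 0.38803893 -0.11482061  0.9759692 ] [ 0.09662563 -0.00286915 -0.99531666]
side 482.7462927033818 249.34144193120392 [-0.34170524  0.75067112  1.06435533] [ 0.53997792 -0.57853585 -0.61132652]
```

View pics/top0.png

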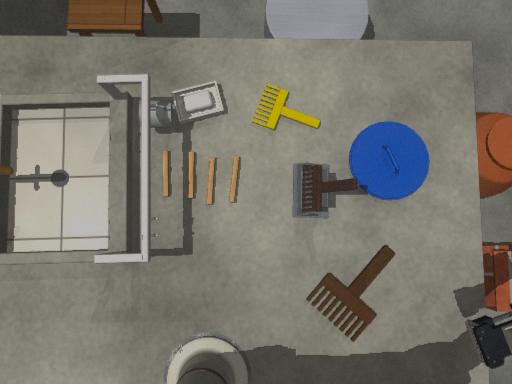

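View pics/side0.png

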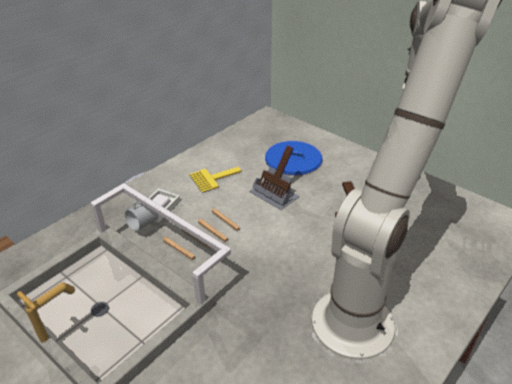

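The top view shows the rail as a vertical bar at column ~145 with the kerb behind it. The four sticks are at columns 166, 191, 211 and 236 (rows 150–204). The target comb is in its grey stand at (312,190), handle to the right, next to the blue lid at (389,160). The yellow comb and the larger brown comb at (350,292) are decoys. The side view agrees.

```bash
cat > h.py <<'E'
import cv2,numpy as np
from scipy.spatial.transform import Rotation as Ro
def world(s):
    R=cv2.Rodrigues(np.array(s["rvec"]))[0];t=np.ravel(s["tvec"])
    v,u=np.mgrid[:384,:512];d=s["depth"]
    P=np.stack([(u-s["cx"])/s["fx"]*d,(v-s["cy"])/s["fy"]*d,d],-1)
    return (P-t)@R          # R^T (P-t)
def hsv(s): return cv2.cvtColor(s["img"],cv2.COLOR_RGB2HSV)
def rects(W,m,amin=40):
    n,L,st,c=cv2.connectedComponentsWithStats(m.astype(np.uint8))
    for i in range(1,n):
        if st[i,4]<amin: continue
        P=W[L==i];P=P[np.isfinite(P).all(1)]
        r=cv2.minAreaRect((P[:,:2]*1000).astype(np.float32))
        print("px",c[i].round(),"n",st[i,4],"c",np.round(r[0],1),"size",np.round(r[1],1),"ang",round(r[2],1),"z",np.percentile(P[:,2]*1000,[5,50,95]).round(1))
E
python3 - <<'E'
from h import *;import pickle
for n in("top","side"):
    s=pickle.load(open(n+".pkl","rb"));W=world(s);H=hsv(s);h,S,V=[H[...,i].astype(int) for i in range(3)]
    ok=s["depth"]>0
    print(n,"floor z",np.median(W[230:260,200:280,2]) )
    x,y,z=W[...,0],W[...,1],W[...,2]
    tab=ok&(z<.2)&(z>-.02)
    print("sticks");rects(W,tab&(h>8)&(h<22)&(S>100)&(V>120)&(z<.03))
    print("blue");rects(W,tab&(h>100)&(h<130)&(S>120),200)
    print("brown");m=tab&(h<14)&(S>70)&(V<125)&(z>.01);rects(W,m)
    print("rail");rects(W,tab&(z>.148)&(z<.166)&(S<40)&(V>120),100)
    print("raised grey/stand");rects(W,tab&(z>.02)&(z<.1)&(S<50),100)
s=pickle.load(open("top.pkl","rb"));W=world(s)
print(s["img"][190,325],s["img"][187,345],s["img"][187,300],s["img"][205,322])
for v in (180,185,190,200,210): print(v,[(u,*(W[v,u]*1000).round().astype(int)) for u in range(290,372,6)])
E
```

```text
top floor z 0.0005978887285706592
sticks
px [165. 173.] n 228 c [543.4 127.3] size [128.4  13.1] ang 1.8 z [11.2 14.1 16.9]
px [191. 173.] n 197 c [540.5  56.2] size [126.5  12.3] ang 0.5 z [11.4 14.1 16.6]
px [234. 178.] n 212 c [530.5 -62.7] size [ 12.9 126.9] ang 84.6 z [11.7 14.4 17.1]
px [210. 181.] n 213 c [524.3   1.7] size [ 12.9 126.4] ang 87.3 z [11.9 14.4 17.5]
blue
px [389. 160.] n 4871 c [ 588.5 -493. ] size [222.5 217.4] ang 29.2 z [10.6 14.9 18.3]
brown
px [325. 187.] n 753 c [ 501.3 -304.9] size [103.1 118.4] ang 89.8 z [ 34.9  72.8 161.6]
px [352. 293.] n 2004 c [ 247.9 -404.7] size [166.6 252.2] ang 49.8 z [12.4 18.1 21.6]
rail
px [135. 170.] n 2037 c [536.7 194.4] size [449.3 123.4] ang 2.1 z [154.3 156.9 159.3]
raised grey/stand
px [197. 101.] n 389 c [745.9  41.3] size [ 90.7 129.4] ang 15.4 z [21.5 25.3 28.2]
px [ 80. 171.] n 6859 c [529. 395.] size [461.3 350.3] ang 2.3 z [24.9 44.1 47.6]
px [197. 101.] n 490 c [745.4  41.6] size [49.6 79.5] ang 14.6 z [24.3 29.3 32.6]
px [162. 115.] n 517 c [693.  128.1] size [69.5 57.3] ang 1.9 z [57.3 88.9 98.3]
px [302. 188
[... 4849 characters left out ...]
 np.int64(-220), np.int64(3)), (296, np.int64(446), np.int64(-236), np.int64(3)), (302, np.int64(445), np.int64(-251), np.int64(18)), (308, np.int64(444), np.int64(-264), np.int64(37)), (314, np.int64(443), np.int64(-276), np.int64(62)), (320, np.int64(442), np.int64(-289), np.int64(74)), (326, np.int64(446), np.int64(-318), np.int64(10)), (332, np.int64(447), np.int64(-337), np.int64(0)), (338, np.int64(447), np.int64(-354), np.int64(-3)), (344, np.int64(448), np.int64(-371), np.int64(-2)), (350, np.int64(448), np.int64(-387), np.int64(1)), (356, np.int64(448), np.int64(-403), np.int64(1)), (362, np.int64(448), np.int64(-420), np.int64(2)), (368, np.int64(448), np.int64(-437), np.int64(1))]
```

```bash
python3 - <<'E'
import cv2
a=cv2.imread("pics/top0.png")[60:270,90:370];cv2.imwrite("pics/crop0.png",cv2.resize(a,None,fx=2.8,fy=2.8,interpolation=cv2.INTER_CUBIC))
E
```

```text
(no output)
```

View pics/crop0.png

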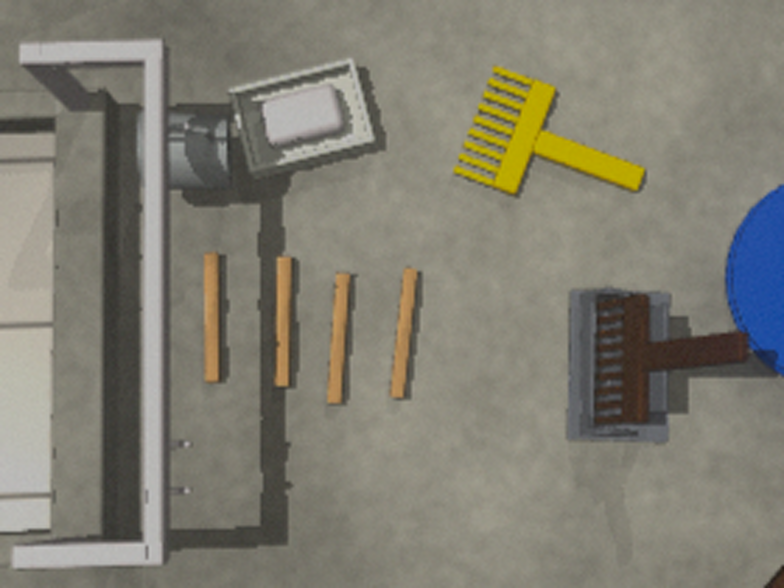

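Sticks, rail and stand agree with the given sizes: sticks about 127 x 13 mm at z 14, rail 449 mm long at z 157. The kerb origin is about (0.536, 0.222), turned 2.1°. The comb's handle leans to world −y. Next I fit the handle axis and work out the grasp.

```bash
cat >> h.py <<'E'
def toolR(yaw,tilt=35):
    """tool y along comb/kerb x (yawed from world x), z down and forward (+y) by tilt from vertical (deg)"""
    c,s=np.cos(np.radians(tilt)),np.sin(np.radians(tilt))
    return Ro.from_euler("z",yaw,degrees=True).as_matrix()@np.array([[0,1,0],[c,0,s],[s,0,-c]],float)
def cur(o):
    q=o["orientation"];return np.array(o["tcp_pos"]),Ro.from_quat([q[1],q[2],q[3],q[0]]).as_matrix()
def delta(o,p,R):
    p0,R0=cur(o)
    print("turn units tot",(Ro.from_matrix(R0.T@R).as_rotvec()/.12).round(2),"| shift units after turn",(R.T@(np.array(p)-p0)/.02).round(2),"| before turn",(R0.T@(np.array(p)-p0)/.02).round(2))
E
python3 - <<'E'
from h import *;import pickle
from cell import robot
for n in("top","side"):
    s=pickle.load(open(n+".pkl","rb"));W=world(s);H=hsv(s);h,S,V=[H[...,i].astype(int) for i in range(3)]
    x,y,z=[W[...,i] for i in range(3)]
    m=(s["depth"]>0)&((h<16)|(h>170))&(S>60)&(V<130)&(abs(x-.5)<.09)&(y<-.2)&(y>-.42)
    P=W[m&(z>.095)&(z<.2)];ctr=np.median(P,0);d=np.linalg.svd(P-P.mean(0))[2][0];d*=np.sign(d[2])
    print(n,"handle",len(P),P.mean(0).round(4),d.round(3),"lean",np.degrees(np.arccos(d[2])).round(1),"top end",P[P[:,2].argsort()[-15:]].mean(0).round(4))
    for lo,hi in((.095,.115),(.115,.135),(.135,.155),(.155,.175)):
        Q=P[(P[:,2]>lo)&(P[:,2]<hi)];print("  z",lo,Q[:,0].min().round(4),Q[:,0].max().round(4),Q[:,1].mean().round(4),Q[:,2].mean().round(4))
    Q=W[m&(z>.05)&(z<.085)];print("  head x",np.percentile(Q[:,0],[1,99]).round(4))
    Q=W[m&(z>.015)&(z<.05)];print("  teeth x",np.percentile(Q[:,0],[1,99]).round(4))
    g=(s["depth"]>0)&(S<45)&(abs(x-.5)<.1)&(y<-.22)&(y>-.4)&(z>.012)&(z<.09);rects(W,cv2.morphologyEx(g.astype(np.uint8),cv2.MORPH_CLOSE,np.ones((9,9))),100)
delta(robot.get_obs(),[.5,-.5,.35],toolR(0))
E
```

```text
top handle 296 [ 0.5001 -0.3282  0.1345] [-0.01  -0.584  0.812] lean 35.8 top end [ 0.4987 -0.351   0.1658]
  z 0.095 0.4883 0.5128 -0.3074 0.105
  z 0.115 0.4883 0.5125 -0.3213 0.125
  z 0.135 0.488 0.5124 -0.3356 0.1454
  z 0.155 0.4888 0.5112 -0.3484 0.1621
  head x [0.4428 0.5596]
  teeth x [0.4439 0.5599]
px [304. 189.] n 785 c [ 457.2 -229.4] size [111.8 243.2] ang 55.8 z [ 8.  28.  45.6]
px [325. 199.] n 111 c [ 465.4 -301.3] size [16.4 46.4] ang 88.3 z [66.1 75.9 81.1]
side handle 133 [ 0.4953 -0.3234  0.1287] [ 0.002 -0.591  0.807] lean 36.2 top end [ 0.495  -0.3451  0.1594]
  z 0.095 0.4836 0.5044 -0.3061 0.1044
  z 0.115 0.485 0.5068 -0.3208 0.1252
  z 0.135 0.4837 0.5074 -0.3352 0.1447
  z 0.155 0.4856 0.5082 -0.3451 0.1594
  head x [0.4392 0.5545]
  teeth x [0.4401 0.5596]
px [274. 186.] n 877 c [ 92.3 180.8] size [ 133.3 1426.5] ang 42.6 z [16.9 38.4 76.2]
turn units tot [ 3.11  4.42 -9.91] | shift units after turn [ 6.27 14.12  0.81] | before turn [15.18 -0.55 -2.93]
```

```bash
python3 -m pendant '[1,0,0,-0.3,0.31,0.44,-0.99, 1,0,0,-0.3,0.31,0.44,-0.99, 1,0,0,-0.3,0.31,0.44,-0.99, 1,0,0,-0.3,0.31,0.44,-0.99, 1,0,0,0,0.31,0.44,-0.99, 1,0,0,0,0.31,0.44,-0.99, 1,0,0,0,0.31,0.44,-0.99, 1,0,0,0,0.31,0.44,-0.99]'
python3 -m pendant '[1,0,0,0,0.31,0.44,-0.99, 1,0,0,0,0.31,0.44,-0.99, 1,0,0,0,0,0,0, 1,0,0,0,0,0,0, 1,0,0,0,0,0,0, 1,0,0,0,0,0,0, 1,0,0,0,0,0,0, 1,0,0,0,0,0,0]'
python3 - <<'E'
from h import *
from cell import robot
o=robot.get_obs();print(o["qpos"].round(2))
delta(o,[.4995,-.4193,.2532],toolR(0))
E
```

```text
time_s: 0.9
tcp_pos: [0.216, -0.6146, 0.3154]
orientation: [-0.175, 0.766, 0.593, 0.175]
ft_force: [-0.3, 0.0, -0.6]
grip_width: 0.0919
grasp_force: 0.0
time_s: 1.7
tcp_pos: [0.2166, -0.6145, 0.3167]
orientation: [-0.211, 0.676, 0.674, 0.211]
ft_force: [0.5, 0.8, 0.8]
grip_width: 0.0918
grasp_force: 0.0
[ 1.6   0.89 -0.7   1.05  0.2   1.88  0.97]
turn units tot [ 0.01  0.04 -0.01] | shift units after turn [ 6.17 14.14  8.2 ] | before turn [ 6.24 14.13  8.18]
```

```bash
python3 -m pendant '[1,0.39,0.88,0.51,0,0,0, 1,0.39,0.88,0.51,0,0,0, 1,0.39,0.88,0.51,0,0,0, 1,0.39,0.88,0.51,0,0,0, 1,0.39,0.88,0.51,0,0,0, 1,0.39,0.88,0.51,0,0,0, 1,0.39,0.88,0.51,0,0,0, 1,0.39,0.88,0.51,0,0,0]' 60
python3 -m pendant '[1,0.39,0.88,0.51,0,0,0, 1,0.39,0.88,0.51,0,0,0, 1,0.39,0.88,0.51,0,0,0, 1,0.39,0.88,0.51,0,0,0, 1,0.39,0.88,0.51,0,0,0, 1,0.39,0.88,0.51,0,0,0, 1,0.39,0.88,0.51,0,0,0, 1,0,0,0,0,0,0]'
python3 - <<'E'
from h import *
from cell import robot
o=robot.get_obs();print(o["qpos"].round(2))
delta(o,[.4995,-.4193,.2532],toolR(0));delta(o,[.4995,-.3619,.1713],toolR(0))
E
```

```text
time_s: 2.5
tcp_pos: [0.3593, -0.5157, 0.2843]
orientation: [-0.211, 0.675, 0.674, 0.211]
ft_force: [-0.5, -0.4, 0.3]
grip_width: 0.0921
grasp_force: 0.0
time_s: 3.3
tcp_pos: [0.4844, -0.4271, 0.257]
orientation: [-0.212, 0.673, 0.676, 0.212]
ft_force: [0.2, 0.9, 0.1]
grip_width: 0.0917
grasp_force: 0.0
[ 1.27  0.89 -0.77  1.26  0.08  1.55  0.6 ]
turn units tot [-0.01  0.01  0.04] | shift units after turn [0.21 0.75 0.38] | before turn [0.21 0.76 0.38]
turn units tot [-0.01  0.01  0.04] | shift units after turn [0.21 0.75 5.38] | before turn [0.22 0.76 5.38]
```

```bash
python3 -m pendant '[1,0.21,0.75,0,0,0,0, 1,0,0,0.9,0,0,0, 1,0,0,0.9,0,0,0, 1,0,0,0.9,0,0,0, 1,0,0,0.9,0,0,0, 1,0,0,0.9,0,0,0, 1,0,0,0.88,0,0,0, 1,0,0,0,0,0,0]'
python3 - <<'E'
from h import *
from cell import robot,cams
o=robot.get_obs();delta(o,[.4995,-.3619,.1713],toolR(0))
s=cams.snapshot("wrist");a=s["img"][:,:,::-1];t=cams.snapshot("top")["img"][100:250,230:430,::-1]
cv2.imwrite("pics/w1.png",np.hstack([cv2.resize(a,(400,300)),cv2.resize(t,(400,300))]))
E
```

```text
time_s: 4.1
tcp_pos: [0.4956, -0.3653, 0.1696]
orientation: [-0.213, 0.675, 0.674, 0.211]
ft_force: [0.1, 0.2, 0.6]
grip_width: 0.0917
grasp_force: 0.0
turn units tot [-0.01  0.01 -0.01] | shift units after turn [0.19 0.19 0.03] | before turn [0.19 0.19 0.03]
```

View pics/w1.png

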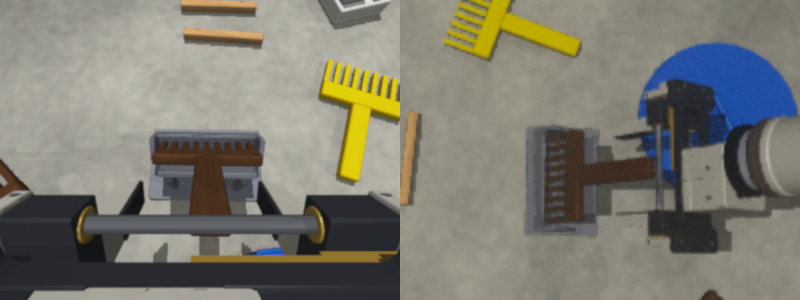

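The wrist view shows the handle (column ~209) between the fingers (~133 and ~268), a few mm right of centre, which matches the remaining offset. I correct that and close.

```bash
python3 -m pendant '[1,0.19,0.19,0.03,0,0,0, 0.3,0,0,0,0,0,0, 0.2,0,0,0,0,0,0, 0,0,0,0,0,0,0, 0,0,0,0,0,0,0, 0,0,0,0,0,0,0, 0,0,0,0,0,0,0, 0,0,0,0,0,0,0]' 60
python3 - <<'E'
from h import *
from cell import robot,cams
o=robot.get_obs();print(o["tcp_pos"],cur(o)[1].round(3),o["ft_force"],o["wrist_torque"],o["grip_width"],o["grasp_force"])
E
```

```text
time_s: 5.0
tcp_pos: [0.4999, -0.3631, 0.1728]
orientation: [-0.211, 0.675, 0.674, 0.212]
ft_force: [0.6, -0.2, -0.2]
grip_width: 0.0404
grasp_force: 0.0
[ 0.49991263 -0.36308242  0.17284724] [[ 0.001  1.     0.001]
 [ 0.821 -0.001  0.57 ]
 [ 0.57   0.    -0.821]] [ 0.64417374 -0.1574383  -0.19106647] [-0.68355255 -0.10370007  0.00391111] 0.040351662150383626 0.0
```

```bash
python3 -m pendant '[0,0,0,0,0,0,0, 0,0,0,0,0,0,0, 0,0,0,0,0,0,0, 0,0,0,0,0,0,0, 0,0,0,0,0,0,0, 0,0,0,0,0,0,0, 0,0,0,0,0,0,0, 0,0,0,0,0,0,0]' 60
python3 - <<'E'
from h import *
from cell import robot,cams
o=robot.get_obs();print(o["tcp_pos"],o["ft_force"],o["wrist_torque"],o["grip_width"],o["grasp_force"])
E
python3 -m pendant '[0,0,0,-0.3,0,0,0, 0,0,0,-0.7,0,0,0, 0,0,0,-0.8,0,0,0, 0,0,0,-0.8,0,0,0, 0,0,0,-0.8,0,0,0, 0,0,0,-0.6,0,0,0, 0,0,0,0,0,0,0, 0,0,0,0,0,0,0]' 60
python3 - <<'E'
from h import *
from cell import robot,cams
o=robot.get_obs();print(o["tcp_pos"],o["qpos"].round(2),o["ft_force"],o["wrist_torque"],o["grip_width"],o["grasp_force"])
E
```

```text
time_s: 5.8
tcp_pos: [0.5, -0.3629, 0.1729]
orientation: [-0.211, 0.675, 0.674, 0.212]
ft_force: [0.2, 1.1, -0.8]
grip_width: 0.0255
grasp_force: 60.0
[ 0.49997388 -0.36294152  0.17285247] [ 0.15035281  1.12679099 -0.79738805] [-0.4917087  -0.19106029 -0.03091475] 0.02552207287735628 59.98608112335205
time_s: 6.6
tcp_pos: [0.4998, -0.4089, 0.2386]
orientation: [-0.211, 0.675, 0.674, 0.211]
ft_force: [-0.5, 0.4, -0.4]
grip_width: 0.0257
grasp_force: 60.0
[ 0.49983179 -0.4088511   0.23863262] [ 1.25  0.9  -0.77  1.28  0.08  1.5   0.57] [-0.4734241   0.41084813 -0.37344375] [-0.71673971 -0.09889787  0.03881734] 0.025737943507255914 59.986740946769714
```

```bash
cat >> h.py <<'E'
K=np.array([.5356,.2215]);KA=2.1;L=.194
def kw(x,y):
    a=np.radians(KA);return K+np.array([x*np.cos(a)-y*np.sin(a),x*np.sin(a)+y*np.cos(a)])
def tcp_for(x,y,z): # comb tips at kerb x,y (m), height z
    R=toolR(KA);return np.r_[kw(x,y),z]-L*R[:,2],R
E
python3 - <<'E'
from h import *
from cell import robot
o=robot.get_obs();delta(o,*tcp_for(-.012,-.325,.066))
E
```

```text
turn units tot [ 0.18  0.03 -0.26] | shift units after turn [7.48 2.34 6.08] | before turn [7.58 1.98 6.09]
```

```bash
python3 -m pendant '[0,0.5,0,0,0.18,0.02,-0.26, 0,0.9,0.2,0.7,0,0,0, 0,0.9,0.3,0.8,0,0,0, 0,0.9,0.35,0.8,0,0,0, 0,0.9,0.35,0.8,0,0,0, 0,0.9,0.35,0.8,0,0,0, 0,0.9,0.35,0.8,0,0,0, 0,0.9,0.35,0.8,0,0,0]'
python3 -m pendant '[0,0.68,0.09,0.58,0,0,0, 0,0,0,0,0,0,0, 0,0,0,0,0,0,0, 0,0,0,0,0,0,0, 0,0,0,0,0,0,0, 0,0,0,0,0,0,0, 0,0,0,0,0,0,0, 0,0,0,0,0,0,0]'
python3 - <<'E'
from h import *
from cell import robot,cams
import pickle
o=robot.get_obs();print(o["qpos"].round(2));delta(o,*tcp_for(-.012,-.325,.066));delta(o,*tcp_for(-.012,-.325,.005))
T=tcp_for(-.012,-.325,.066);p,R=cur(o);print("tip pred",(p+L*R[:,2]).round(4))
for n in("top","side"):
    s=cams.snapshot(n);pickle.dump(s,open(n+"2.pkl","wb"));W=world(s);H=hsv(s);h,S,V=[H[...,i].astype(int) for i in range(3)]
    x,y,z=[W[...,i] for i in range(3)]
    m=(s["depth"]>0)&((h<16)|(h>170))&(S>60)&(V<130)&(abs(x-.53)<.09)&(y<-.05)&(y>-.23)&(z>.03)&(z<.2)
    P=W[m];Q=(P-p)@R   # tool coords: x=comb y(upper), y across, z down axis
    print(n,len(P),np.percentile(Q*1000,[1,50,99],axis=0).round(1).tolist())
E
```

```text
time_s: 7.4
tcp_pos: [0.5385, -0.2301, 0.2261]
orientation: [-0.217, 0.661, 0.688, 0.208]
ft_force: [1.1, 0.7, -1.5]
grip_width: 0.0259
grasp_force: 60.0
time_s: 8.2
tcp_pos: [0.5398, -0.2151, 0.2245]
orientation: [-0.216, 0.662, 0.687, 0.208]
ft_force: [-0.3, 0.2, -1.9]
grip_width: 0.0259
grasp_force: 60.0
[ 1.13  0.79 -0.85  1.58  0.01  1.24  0.41]
turn units tot [ 0.    0.01 -0.  ] | shift units after turn [ 0.02 -0.01 -0.01] | before turn [ 0.02 -0.01 -0.01]
turn units tot [ 0.    0.01 -0.  ] | shift units after turn [-1.73 -0.01  2.49] | before turn [-1.72 -0.01  2.49]
tip pred [ 0.5358 -0.1042  0.0654]
top 731 [[-1.2, -58.5, 37.1], [6.5, -2.1, 127.7], [9.4, 56.0, 189.3]]
side 536 [[-0.6, -63.0, 38.4], [6.7, -6.2, 136.9], [13.8, 53.3, 187.8]]
```

```bash
python3 -m pendant '[0,-0.35,0,0.5,0,0,0, 0,-0.35,0,0.5,0,0,0, 0,-0.35,0,0.5,0,0,0, 0,-0.35,0,0.5,0,0,0, 0,-0.33,0,0.49,0,0,0, 0,0,0,0,0,0,0, 0,0,0,0,0,0,0, 0,0,0,0,0,0,0]'
python3 -m pendant '[0,-0.03,0,0.041,0,0,0, 0,-0.03,0,0.041,0,0,0, 0,0,0,0,0,0,0, 0,0,0,0,0,0,0, 0,0,0,0,0,0,0, 0,0,0,0,0,0,0, 0,0,0,0,0,0,0, 0,0,0,0,0,0,0]'
python3 - <<'E'
from h import *
from cell import robot,cams
o=robot.get_obs();p,R=cur(o);print("tip pred",(p+L*R[:,2]).round(4),o["ft_force"].round(2),o["wrist_torque"].round(2))
delta(o,*tcp_for(-.012,-.325,.003));delta(o,*tcp_for(-.012,-.062,.003))
s=cams.snapshot("side")["img"][150:270,130:330,::-1];t=cams.snapshot("top")["img"][120:240,130:330,::-1]
cv2.imwrite("pics/r2.png",np.hstack([cv2.resize(s,(400,240)),cv2.resize(t,(400,240))]))
E
```

```text
time_s: 9.1
tcp_pos: [0.5403, -0.2147, 0.1644]
orientation: [-0.216, 0.662, 0.687, 0.209]
ft_force: [-0.2, -0.5, -1.1]
grip_width: 0.026
grasp_force: 60.0
time_s: 9.9
tcp_pos: [0.5399, -0.2147, 0.1618]
orientation: [-0.216, 0.662, 0.687, 0.208]
ft_force: [-0.9, -0.2, -0.5]
grip_width: 0.0256
grasp_force: 60.0
tip pred [ 0.5358 -0.1037  0.0028] [-0.86 -0.16 -0.52] [-0.76 -0.1   0.03]
turn units tot [0.   0.01 0.  ] | shift units after turn [-0.01 -0.01 -0.01] | before turn [-0.01 -0.01 -0.01]
turn units tot [0.   0.01 0.  ] | shift units after turn [ 1.077e+01 -1.000e-02  7.530e+00] | before turn [ 1.078e+01 -1.000e-02  7.520e+00]
```

View pics/r2.png

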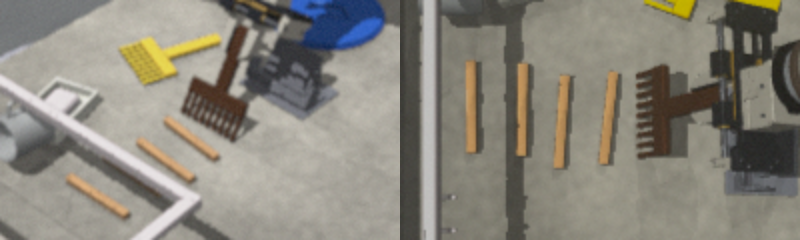

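The comb is down behind stick4 (stick at column ~608, comb tips ~640 in the right panel) and lined up with the row. Raking starts.

```bash
python3 -m pendant '[0,0.2,0,0.14,0,0,0, 0,0.41,0,0.287,0,0,0, 0,0.41,0,0.287,0,0,0, 0,0.41,0,0.287,0,0,0, 0,0.41,0,0.287,0,0,0, 0,0.41,0,0.287,0,0,0, 0,0.41,0,0.287,0,0,0, 0,0.41,0,0.287,0,0,0]'
python3 -m pendant '[0,0.41,0,0.287,0,0,0, 0,0.41,0,0.287,0,0,0, 0,0.41,0,0.287,0,0,0, 0,0.41,0,0.287,0,0,0, 0,0.41,0,0.287,0,0,0, 0,0.41,0,0.287,0,0,0, 0,0.41,0,0.287,0,0,0, 0,0.2,0,0.14,0,0,0]'
python3 - <<'E'
from h import *
from cell import robot,cams
o=robot.get_obs();p,R=cur(o);print("tip pred",(p+L*R[:,2]).round(4),o["ft_force"].round(2),o["wrist_torque"].round(2),o["qpos"].round(2))
delta(o,*tcp_for(-.012,-.08,.003))
s=cams.snapshot("top");W=world(s);H=hsv(s);h,S,V=[H[...,i].astype(int) for i in range(3)]
rects(W,(h>8)&(h<22)&(S>100)&(V>100)&(W[...,2]<.04)&(abs(W[...,0]-.53)<.15)&(abs(W[...,1]-.1)<.2),30)
t=s["img"][120:240,130:330,::-1];u=cams.snapshot("side")["img"][150:270,130:330,::-1]
cv2.imwrite("pics/r3.png",np.hstack([cv2.resize(u,(400,240)),cv2.resize(t,(400,240))]))
E
```

```text
time_s: 10.8
tcp_pos: [0.5371, -0.139, 0.1618]
orientation: [-0.216, 0.662, 0.687, 0.208]
ft_force: [0.5, 0.6, -1.0]
grip_width: 0.0255
grasp_force: 60.0
time_s: 11.6
tcp_pos: [0.5341, -0.0634, 0.1618]
orientation: [-0.216, 0.661, 0.687, 0.208]
ft_force: [0.1, -0.9, -1.4]
grip_width: 0.0256
grasp_force: 60.0
tip pred [0.5299 0.0476 0.0028] [ 0.14 -0.88 -1.36] [-0.85 -0.08 -0.02] [ 1.    0.79 -0.87  1.82 -0.01  0.94  0.29]
turn units tot [-0.01  0.01  0.01] | shift units after turn [ 3.83 -0.    2.67] | before turn [3.83 0.   2.67]
px [165. 173.] n 228 c [543.5 127. ] size [128.6  13. ] ang 2.1 z [11.1 14.1 17. ]
px [179. 173.] n 101 c [540.4  87.2] size [126.7   9.5] ang 2.2 z [11.  14.1 17.1]
px [189. 179.] n 288 c [524.7  63.1] size [128.4  23.1] ang 1.9 z [11.5 14.1 16.6]
```

View pics/r3.png

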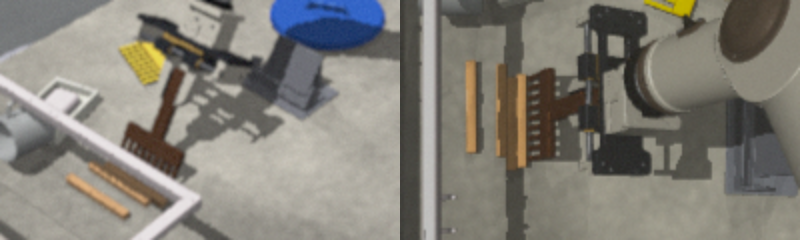

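Three sticks are packed and parallel ahead of the teeth (columns ~500–525), and stick1 is still ahead at ~470. I keep raking.

```bash
python3 -m pendant '[0,0.41,0,0.287,0,0,0, 0,0.41,0,0.287,0,0,0, 0,0.41,0,0.287,0,0,0, 0,0.41,0,0.287,0,0,0, 0,0.41,0,0.287,0,0,0, 0,0.41,0,0.287,0,0,0, 0,0.41,0,0.287,0,0,0, 0,0.41,0,0.287,0,0,0]'
python3 -m pendant '[0,0.3,0,0.21,0,0,0, 0,0.25,0,0.175,0,0,0, 0,0.2,0,0.14,0,0,0, 0,0,0,0,0,0,0, 0,0,0,0,0,0,0, 0,0,0,0,0,0,0, 0,0,0,0,0,0,0, 0,0,0,0,0,0,0]'
cat > st.py <<'E'
from h import *
from cell import robot,cams
o=robot.get_obs();p,R=cur(o);t=p+L*R[:,2];a=np.radians(KA);d=t[:2]-K
print("tip kerb mm",round(1e3*(d[0]*np.cos(a)+d[1]*np.sin(a)),1),round(1e3*(-d[0]*np.sin(a)+d[1]*np.cos(a)),1),"z",round(t[2]*1e3,1),o["ft_force"].round(2),o["wrist_torque"].round(2))
for n in("top","side"):
    s=cams.snapshot(n);W=world(s);H=hsv(s);h,S,V=[H[...,i].astype(int) for i in range(3)]
    m=(h>8)&(h<22)&(S>90)&(V>70)&(W[...,2]<.05)&(abs(W[...,0]-.53)<.13)&(abs(W[...,1]-.15)<.1)
    print(n);rects(W,m,25)
E
python3 st.py
```

```text
time_s: 12.5
tcp_pos: [0.5314, 0.0159, 0.1616]
orientation: [-0.216, 0.662, 0.687, 0.208]
ft_force: [-0.1, -1.2, -1.2]
grip_width: 0.026
grasp_force: 60.0
time_s: 13.3
tcp_pos: [0.5308, 0.0331, 0.1615]
orientation: [-0.216, 0.662, 0.687, 0.208]
ft_force: [0.1, -0.4, -0.2]
grip_width: 0.0259
grasp_force: 60.0
tip kerb mm -11.6 -77.1 z 2.4 [ 0.11 -0.38 -0.24] [-0.81 -0.12 -0.01]
top
px [139. 175.] n 166 c [541.  202.4] size [126.2  14.5] ang 2.5 z [ 0.5 13.8 16.4]
px [154. 181.] n 323 c [520.2 156.6] size [131.2  18.2] ang 2.0 z [11.  13.8 16.5]
side
px [182. 240.] n 83 c [521.9 122.2] size [110.1  12.3] ang 2.5 z [34.2 46.1 49.7]
px [171. 258.] n 658 c [525.6 167.1] size [152.7  76.7] ang 1.2 z [ 7.7 13.  17.1]
```

```bash
python3 -m pendant '[0,0.12,0,0.084,0,0,0, 0,0.12,0,0.084,0,0,0, 0,0.12,0,0.084,0,0,0, 0,0.12,0,0.084,0,0,0, 0,0.12,0,0.084,0,0,0, 0,0.06,0,0.042,0,0,0, 0,0,0,0,0,0,0, 0,0,0,0,0,0,0]'; python3 st.py
```

```text
time_s: 14.2
tcp_pos: [0.5301, 0.0495, 0.1615]
orientation: [-0.216, 0.662, 0.687, 0.208]
ft_force: [0.2, -0.1, -1.2]
grip_width: 0.0259
grasp_force: 60.0
tip kerb mm -11.8 -60.6 z 2.4 [ 0.18 -0.08 -1.18] [-0.83 -0.06  0.03]
top
px [136. 175.] n 407 c [537.2 207. ] size [134.5  24. ] ang 2.2 z [11.1 14.1 16.9]
px [151. 183.] n 58 c [522.4 164.2] size [130.7   5.7] ang 3.7 z [ 6.9 13.1 15.5]
side
px [171. 258.] n 581 c [521.9 170.8] size [149.4  76.8] ang 0.2 z [ 7.6 13.4 46.6]
```

```bash
python3 -m pendant '[0,0.05,0,0.035,0,0,0, 0,0.05,0,0.035,0,0,0, 0,0,0,0,0,0,0, 0,0,0,0,0,0,0, 0,0,0,0,0,0,0, 0,0,0,0,0,0,0, 0,0,0,0,0,0,0, 0,0,0,0,0,0,0]'; python3 st.py
python3 -m pendant '[0,0.04,0,0.028,0,0,0, 0,0.04,0,0.028,0,0,0, 0,0,0,0,0,0,0, 0,0,0,0,0,0,0, 0,0,0,0,0,0,0, 0,0,0,0,0,0,0, 0,0,0,0,0,0,0, 0,0,0,0,0,0,0]'; python3 st.py|head -1
```

```text
time_s: 15.1
tcp_pos: [0.5303, 0.0517, 0.1615]
orientation: [-0.216, 0.662, 0.687, 0.208]
ft_force: [1.6, -2.3, -1.0]
grip_width: 0.0259
grasp_force: 60.0
tip kerb mm -11.5 -58.5 z 2.4 [ 1.55 -2.35 -1.03] [-1.33 -0.24 -0.05]
top
px [136. 175.] n 420 c [537.1 206.8] size [134.3  27.1] ang 0.8 z [11.4 13.8 16.6]
px [151. 182.] n 46 c [519.5 165.2] size [125.    1.7] ang 2.0 z [10.3 13.2 15.8]
side
px [171. 258.] n 573 c [521.5 169.3] size [146.9  73. ] ang 2.7 z [ 7.9 13.7 47.8]
time_s: 16.0
tcp_pos: [0.5304, 0.0525, 0.1613]
orientation: [-0.215, 0.662, 0.687, 0.208]
ft_force: [0.1, -6.4, 1.3]
grip_width: 0.0255
grasp_force: 60.0
tip kerb mm -11.2 -58.0 z 2.1 [ 0.11 -6.43  1.26] [-2.1  -0.09  0.21]
```

Contact came at the predicted 58.5 mm, with a push of about 6 N, so the row is packed. I back off and look.

```bash
python3 -m pendant '[0,-0.1,0,-0.07,0,0,0, 0,-0.4,0,-0.28,0,0,0, 0,-0.6,0,-0.42,0,0,0, 0,-0.8,0,-0.56,0,0,0, 0,-0.8,0,-0.56,0,0,0, 0,-0.8,0,-0.56,0,0,0, 0,-0.6,0,-0.42,0,0,0, 0,0,0,0,0,0,0]'; python3 st.py
python3 - <<'E'
from cell import cams
import cv2,numpy as np
u=cams.snapshot("side")["img"][200:320,90:290,::-1];t=cams.snapshot("top")["img"][110:230,90:290,::-1]
cv2.imwrite("pics/r4.png",np.hstack([cv2.resize(i,(400,240),interpolation=cv2.INTER_CUBIC) for i in(u,t)]))
E
```

```text
time_s: 16.9
tcp_pos: [0.5343, -0.05, 0.1611]
orientation: [-0.215, 0.664, 0.685, 0.208]
ft_force: [0.1, 0.3, -0.3]
grip_width: 0.0258
grasp_force: 60.0
tip kerb mm -10.6 -160.4 z 1.9 [ 0.11  0.28 -0.26] [-0.82 -0.15 -0.01]
top
px [136. 176.] n 423 c [537.1 208.5] size [135.1  27.2] ang 2.6 z [10.7 13.8 16.6]
side
px [169. 261.] n 402 c [522.  186.1] size [149.7  39.2] ang 1.6 z [ 9.6 13.2 16.9]
```

View pics/r4.png

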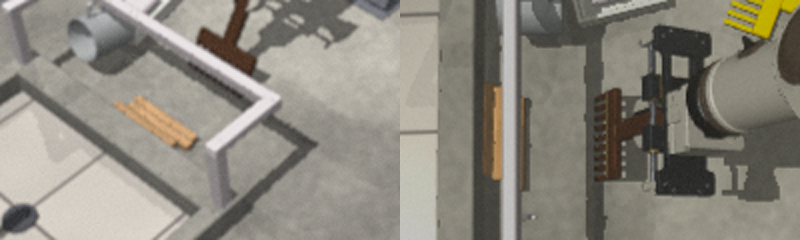

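The four sticks lie bundled flat, parallel and touching, with the front edge at y≈0.222 at the kerb face. Mug and dish are undisturbed. I lift the comb and check how it sits in the grip.

```bash
python3 -m pendant '[0,0.57,0,-0.82,0,0,0, 0,0.57,0,-0.82,0,0,0, 0,0.57,0,-0.82,0,0,0, 0,0.57,0,-0.82,0,0,0, 0,0.57,0,-0.82,0,0,0, 0,-0.8,0,-0.56,0,0,0, 0,-0.8,0,-0.56,0,0,0, 0,-0.8,0,-0.56,0,0,0]'
python3 -m pendant '[0,-0.8,0,-0.56,0,0,0, 0,-0.8,0,-0.56,0,0,0, 0,-0.8,0,-0.56,0,0,0, 0,-0.8,0,-0.56,0,0,0, 0,-0.8,0,-0.56,0,0,0, 0,0,0,0,0,0,0, 0,0,0,0,0,0,0, 0,0,0,0,0,0,0]'
cat > comb.py <<'E'
from h import *
from cell import robot,cams
import pickle
def meas(s,p,R):
    W=world(s);H=hsv(s);h,S,V=[H[...,i].astype(int) for i in range(3)]
    m=(s["depth"]>0)&((h<16)|(h>170))&(S>60)&(V<130)
    Q=(W-p)@R*1000
    m&=(abs(Q[...,1])<75)&(Q[...,2]>20)&(Q[...,2]<215)&(abs(Q[...,0])<40)&(W[...,2]>.02)
    Q=Q[m];H_=Q[(Q[:,2]>35)&(Q[:,2]<120)&(abs(Q[:,1])<25)];D=Q[(Q[:,2]>132)&(Q[:,2]<148)]
    f=np.polyfit(H_[:,2],H_[:,0],1);g=np.polyfit(H_[:,2],H_[:,1],1)
    print(" handle pitch deg",np.degrees(np.arctan(f[0])).round(2),"yaw",np.degrees(np.arctan(g[0])).round(2),"front x at 70",np.polyval(f,70).round(1),"y at 70",np.polyval(g,70).round(1),"head y",np.percentile(D[:,1],[2,98]).round(1),"head x",np.median(D[:,0]).round(1),"tipz",np.percentile(Q[:,2],99.5).round(1))
if __name__=="__main__":
    o=robot.get_obs();p,R=cur(o);print(o["qpos"].round(2));delta(o,[.5,-.4203,.2548],toolR(0))
    for n in("top","side"):
        print(n);meas(cams.snapshot(n),p,R)
E
python3 - <<'E'
from comb import *
# before raking, for comparison
R=toolR(KA);p=np.array([.5398,-.2151,.2245])
for n in("top","side"): print(n);meas(pickle.load(open(n+"2.pkl","rb")),p,R)
E
python3 comb.py
```

```text
time_s: 17.9
tcp_pos: [0.5354, -0.107, 0.2604]
orientation: [-0.216, 0.662, 0.687, 0.208]
ft_force: [0.1, -0.6, -0.6]
grip_width: 0.0254
grasp_force: 60.0
time_s: 18.7
tcp_pos: [0.5394, -0.2012, 0.2618]
orientation: [-0.216, 0.661, 0.687, 0.208]
ft_force: [0.2, 0.6, -1.0]
grip_width: 0.0254
grasp_force: 60.0
top
 handle pitch deg 0.18 yaw -1.48 front x at 70 6.9 y at 70 -1.0 head y [-57.4  52.6] head x 7.3 tipz 189.9
side
 handle pitch deg 0.46 yaw -5.16 front x at 70 7.3 y at 70 -3.7 head y [-61.7  50.7] head x 7.6 tipz 189.2
[ 1.14  0.75 -0.89  1.58 -0.01  1.28  0.38]
turn units tot [-0.18  0.    0.26] | shift units after turn [-9.17 -1.97 -5.99] | before turn [-9.11 -2.39 -5.94]
top
 handle pitch deg -0.15 yaw -1.38 front x at 70 7.2 y at 70 -1.6 head y [-59.5  54.7] head x 7.5 tipz 190.0
side
 handle pitch deg 0.0 yaw -4.93 front x at 70 7.7 y at 70 -3.6 head y [-62.6  49.7] head x 8.1 tipz 189.6
```

The comb has not slipped in the grip: pitch changed less than 0.5°. Now to the pre-seat pose.

```bash
python3 -m pendant '[0,-0.4,0,-0.3,-0.18,0,0.26, 0,-0.8,-0.2,-0.5,0,0,0, 0,-0.8,-0.2,-0.5,0,0,0, 0,-0.8,-0.2,-0.5,0,0,0, 0,-0.8,-0.2,-0.5,0,0,0, 0,-0.8,-0.2,-0.5,0,0,0, 0,-0.8,-0.2,-0.5,0,0,0, 0,-0.8,-0.2,-0.5,0,0,0]'
python3 -m pendant '[0,-0.8,-0.2,-0.52,0,0,0, 0,-0.8,-0.2,-0.52,0,0,0, 0,-0.8,-0.15,-0.52,0,0,0, 0,-0.8,0,-0.52,0,0,0, 0,0,0,0,0,0,0, 0,0,0,0,0,0,0, 0,0,0,0,0,0,0, 0,0,0,0,0,0,0]'
python3 comb.py
```

```text
time_s: 19.6
tcp_pos: [0.5112, -0.3461, 0.2551]
orientation: [-0.212, 0.675, 0.674, 0.212]
ft_force: [-0.9, -0.5, -0.7]
grip_width: 0.0255
grasp_force: 60.0
time_s: 20.4
tcp_pos: [0.5009, -0.4193, 0.2531]
orientation: [-0.212, 0.674, 0.675, 0.212]
ft_force: [-0.5, 0.7, -0.8]
grip_width: 0.0255
grasp_force: 60.0
[ 1.25  0.91 -0.78  1.24  0.09  1.55  0.57]
turn units tot [-0.    0.01  0.01] | shift units after turn [ 0.01 -0.05 -0.1 ] | before turn [ 0.01 -0.05 -0.1 ]
top
 handle pitch deg 0.08 yaw -0.73 front x at 70 7.3 y at 70 -1.4 head y [-57.9  54.9] head x 7.7 tipz 190.9
side
 handle pitch deg 0.07 yaw -3.9 front x at 70 6.9 y at 70 -3.7 head y [-59.4  48.8] head x 7.1 tipz 189.0
```

```bash
python3 -m pendant '[0,0.03,-0.05,0.4,0,0,0, 0,0,0,0.7,0,0,0, 0,0,0,0.8,0,0,0, 0,0,0,0.8,0,0,0, 0,0,0,0.8,0,0,0, 0,0,0,0.6,0,0,0, 0,0,0,0.4,0,0,0, 0,0,0,0.1,0,0,0]'
python3 -m pendant '[0,0,0,0.1,0,0,0, 0,0,0,0,0,0,0, 0,0,0,0,0,0,0, 0,0,0,0,0,0,0, 0,0,0,0,0,0,0, 0,0,0,0,0,0,0, 0,0,0,0,0,0,0, 0,0,0,0,0,0,0]'
python3 - <<'E'
from h import *
from cell import robot
o=robot.get_obs();delta(o,[.5,-.3629,.1729],toolR(0));print(o["ft_force"].round(2),o["wrist_torque"].round(2))
E
```

```text
time_s: 21.3
tcp_pos: [0.4993, -0.3663, 0.1768]
orientation: [-0.213, 0.675, 0.674, 0.212]
ft_force: [-0.5, 0.2, 0.6]
grip_width: 0.0259
grasp_force: 60.0
time_s: 22.1
tcp_pos: [0.4998, -0.3662, 0.1764]
orientation: [-0.212, 0.675, 0.674, 0.213]
ft_force: [-0.1, 3.0, 2.2]
grip_width: 0.0259
grasp_force: 60.0
turn units tot [ 0.01  0.01 -0.01] | shift units after turn [0.03 0.01 0.24] | before turn [0.03 0.01 0.24]
[-0.08  2.99  2.18] [ 0.42  0.11 -0.06]
```

```bash
python3 -m pendant '[0,0.07,0,0,0,0,0, 0,0,0,0.08,0,0,0, 0,0,0,0.08,0,0,0, 0,0,0,0.06,0,0,0, 0,0,0,0,0,0,0, 0,0,0,0,0,0,0, 0,0,0,0,0,0,0, 0,0,0,0,0,0,0]'
python3 - <<'E'
from h import *
from cell import robot
o=robot.get_obs();delta(o,[.5,-.3629,.1729],toolR(0));print(o["ft_force"].round(2),o["wrist_torque"].round(2))
E
```

```text
time_s: 22.9
tcp_pos: [0.4996, -0.3628, 0.1731]
orientation: [-0.212, 0.675, 0.674, 0.212]
ft_force: [-0.3, 0.5, -0.9]
grip_width: 0.0256
grasp_force: 60.0
turn units tot [ 0.01  0.01 -0.01] | shift units after turn [-0.01  0.02  0.01] | before turn [-0.01  0.02  0.01]
[-0.34  0.49 -0.89] [-0.83 -0.11 -0.01]
```

Seated where it was, with no residual force. Next: lower the grip force, open, and withdraw along the axis.

```bash
python3 -m pendant '[0.35,0,0,0,0,0,0, 0.4,0,0,0,0,0,0, 0.6,0,0,0,0,0,0, 1,0,0,0,0,0,0, 1,0,0,0,0,0,0, 1,0,0,0,0,0,0, 1,0,0,0,0,0,0, 1,0,0,0,0,0,0]' 10
python3 -m pendant '[1,0,0,0,0,0,0, 1,0,0,0,0,0,0, 1,0,0,0,0,0,0, 1,0,0,0,0,0,0, 1,0,0,0,0,0,0, 1,0,0,0,0,0,0, 1,0,0,0,0,0,0, 1,0,0,0,0,0,0]'
python3 -m pendant '[1,0,0,-0.3,0,0,0, 1,0,0,-0.7,0,0,0, 1,0,0,-0.9,0,0,0, 1,0,0,-0.9,0,0,0, 1,0,0,-0.9,0,0,0, 1,0,0,-0.9,0,0,0, 1,0,0,-0.9,0,0,0, 1,0,0,-0.9,0,0,0]'
python3 -m pendant '[1,0,-0.9,-0.9,0,0,0, 1,0,-0.9,-0.5,0,0,0, 1,0,-0.9,0,0,0,0, 1,0,-0.9,0,0,0,0, 1,0,-0.9,0,0,0,0, 1,0,-0.9,0,0,0,0, 1,0,-0.5,0,0,0,0, 1,0,0,0,0,0,0]'
python3 - <<'E'
from h import *;import pickle
from cell import robot,cams
I=[]
for n in("top","side"):
    s=cams.snapshot(n);I.append(cv2.resize(s["img"][:,:,::-1],(400,300)));W=world(s);H=hsv(s);h,S,V=[H[...,i].astype(int) for i in range(3)]
    x,y,z=[W[...,i] for i in range(3)]
    m=(s["depth"]>0)&((h<16)|(h>170))&(S>60)&(V<130)&(abs(x-.5)<.09)&(y<-.2)&(y>-.42)
    P=W[m&(z>.095)&(z<.2)];d=np.linalg.svd(P-P.mean(0))[2][0];d*=np.sign(d[2])
    print(n,len(P),P.mean(0).round(4),d.round(3),"end",P[P[:,2].argsort()[-15:]].mean(0).round(4))
    Q=W[m&(z>.05)&(z<.085)];print(" head x",np.percentile(Q[:,0],[1,99]).round(4))
    print(" sticks");rects(W,(h>8)&(h<22)&(S>90)&(V>70)&(z<.05)&(abs(x-.53)<.13)&(abs(y-.15)<.1),25)
    print(" blue");rects(W,(h>100)&(h<130)&(S>120)&(z<.05)&(x<.8)&(y>-.7),200)
    print(" dish");rects(W,(z>.02)&(z<.1)&(S<50)&(x>.64)&(x<.85)&(y>-.05)&(y<.18),100)
cv2.imwrite("pics/f.png",np.hstack(I))
E
```

```text
time_s: 23.7
tcp_pos: [0.4996, -0.3627, 0.1732]
orientation: [-0.212, 0.675, 0.674, 0.212]
ft_force: [0.3, -0.1, 0.2]
grip_width: 0.0801
grasp_force: 0.0
time_s: 24.5
tcp_pos: [0.4996, -0.3627, 0.1732]
orientation: [-0.212, 0.675, 0.674, 0.212]
ft_force: [0.3, 0.1, 0.8]
grip_width: 0.0915
grasp_force: 0.0
time_s: 25.3
tcp_pos: [0.4995, -0.4372, 0.2801]
orientation: [-0.211, 0.675, 0.674, 0.212]
ft_force: [0.2, 0.0, 0.1]
grip_width: 0.0917
grasp_force: 0.0
time_s: 26.1
tcp_pos: [0.3788, -0.4531, 0.3013]
orientation: [-0.212, 0.676, 0.673, 0.212]
ft_force: [-0.5, -0.6, 0.4]
grip_width: 0.0922
grasp_force: 0.0
top 310 [ 0.4972 -0.3282  0.1339] [-0.013 -0.594  0.804] end [ 0.4975 -0.3517  0.1658]
 head x [0.4399 0.5552]
 sticks
px [136. 175.] n 418 c [536.9 208.1] size [134.4  26.2] ang 2.0 z [11.1 14.1 17.2]
px [151. 181.] n 45 c [520.9 165.1] size [122.6   1.9] ang 1.8 z [10.5 13.3 15.9]
 blue
px [389. 160.] n 4877 c [ 588.5 -493.5] size [221.9 218.6] ang 31.5 z [10.6 14.9 18.1]
 dish
px [197. 101.] n 392 c [746.   41.5] size [ 90.9 129.5] ang 15.3 z [21.7 25.  28. ]
px [197. 101.] n 493 c [745.1  41.4] size [48.7 79.1] ang 14.1 z [23.9 29.3 32.4]
px [161. 115.] n 487 c [691.8 126.7] size [53.8 71.8] ang 86.5 z [59.8 88.7 98.1]
side 126 [ 0.4923 -0.3248  0.1296] [-0.015 -0.578  0.816] end [ 0.4907 -0.3452  0.1591]
 head x [0.4359 0.5492]
 sticks
px [169. 261.] n 400 c [519.4 185.2] size [144.   38.4] ang 3.6 z [ 9.2 12.7 16.2]
 blue
px [295. 157.] n 1274 c [ 583.5 -494.1] size [216.9 219.5] ang 21.8 z [ 7.4 12.9 18.3]
 dish
px [165. 197.] n 109 c [749.1  15.3] size [94.2 81.5] ang 12.8 z [20.5 23.6 27.4]
px [161. 200.] n 132 c [748.4  30.9] size [53.8 50.8] ang 16.8 z [21.8 27.9 32.2]
px [142. 217.] n 459 c [688.5 129.9] size [100.2  75.2] ang 89.6 z [36.3 70.  97.7]
```

View pics/f.png

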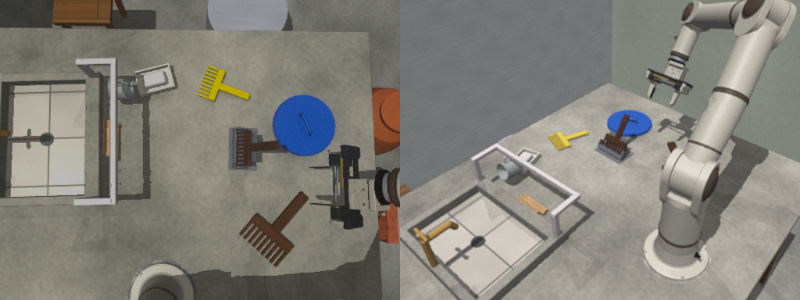

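The comb is back in its stand, within about 3 mm of where it started. The row spans kerb y from about 0 to −56 mm, parallel to the kerb. Mug, dish and lid are unmoved, and the gripper is clear.

```bash
python3 -c "
from cell import hand_in
print(hand_in())"
```

```text
the job is handed in; nothing more can be done
None
```

I raked the four sticks into a flat, packed row against the middle of the kerb, put the comb back in its stand (within about 3 mm of where it was), and handed the job in at about 26 s; the mug, soap dish and lid measured as before.

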